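# Clamp a re-glued cup handle with a one-hand ratchet clamp

## Robot

A 6-joint arm with a two-finger parallel gripper is mounted at the origin on a cart in front of the work surface, level with it; the furniture and walls round the work are solid. World frame = base frame: x ahead of the robot, y to its left, z up, the work surface at z = 0. Lengths are in mm, angles in rad, forces in N, time in s.
With the tool pointing down it reaches from about 350 to 775 mm from the base axis. Payload 7.3 kg.
Tool frame: the origin (TCP) lies at the very end of the fingers, on their centre line; the grasp point (between the pads) lies 19 mm behind it; z points along the fingers, y is the line along which they close (so a half turn about z gives the same grasp; the last joint's range is limited). The gripper opens to 92 mm and grips with 3 to 60 N. Pads are 19 mm wide; open, the fingers measure 130 mm over their backs; the gripper's body (75 mm by 190 mm) begins 47 mm behind the grasp point.
Start: joints at [-1.475, 0.342, 1.524, -0, 1.275, -0.146], TCP at [125.733, -509.741, 226.741] pointing down, gripper open.
Joint ranges: [-2.53, 2.53], [-0.77, 2.02], [0.04, 2.7], [-1, 4.14], [0.28, 2.66], [-3.11, 3.11]. Speed limits (rad/s): [2.57, 2.57, 3.14, 3.14, 3.14, 3.14].

## Interface

Orientations are given as [roll, pitch, yaw] about the fixed x, y, z axes, in that order (R = Rz(yaw) Ry(pitch) Rx(roll)).
In Python, from plant import get_obs, vision, workorder gives the robot as it stands.
- The arm moves only by the shell command python3 -m pendant 'ROWS' [OPENING]. ROWS is a JSON object of lists of equal length, an entry for each row: "dp": the shift along the tool's x, y, z in m, a list of three; "rotation": the turn, a rotation vector about the tool's x, y, z in rad, a list of three. A call has 1 to 8 rows; each row is the pose to reach, as a shift and turn from the pose commanded when the call began, along the tool's axes at that moment; what a row does not reach only later rows make up. A row lasts 1/8 s, in which the tool goes at most 62.5 mm and 10.7 degrees, less where a joint would pass 70% of its speed; a pose out of reach is approached as far as the arm can. A call with a gripper value outside its range is refused whole. OPENING is the finger opening in m, from 0 to 0.0918, set as the call begins (- or left out, the last holds). The fingers move at their own pace and stop on an object; the grip force is fixed at half the most. Time passes only in rows, so rows that repeat a pose let the fingers close. It gives the time, the measured TCP pose, the force, the opening and the grip force at its end, in the units of the state.
- get_obs(): the state, without advancing time (a new reading comes with each control period).
- vision.capture(name): name is "scene" or "top" or "wrist"; returns a dict with "pixels" (384x512x3 uint8, red, green, blue), "vfov" (degrees; the focal length in pixels is half the picture's height over the tangent of half this angle, whatever the lens; pixels are square), "cx", "cy" (the principal point, pixels), "dist" ([k1, k2, p1, p2, k3] as OpenCV has them; the pictures are not rectified), "pose" (4x4, takes a point from camera to world coordinates); the wrist camera has in their place "T_tool_cam" (4x4, takes a point from camera to tool coordinates, whose origin is the TCP and whose axes are the flange's). Camera axes: x right, y up, looking along -z (the intrinsics and any distortion apply to the point x, -y, -z); pixel columns grow to the right and rows downward; lengths in mm; the calibration is good to about 2 mm. A picture is of the moment at which its call begins: read the wrist's pose just before it. There is no depth.
- workorder.close_job(): hands the job in; it is judged then, once.
The state is a dict: "time": time; "joint_positions": joint angles; "dq": joint speeds; "tau": joint torques, N m; "tool_pos": TCP position; "tcp_rot": TCP orientation; "contact_force": force on the tool from outside, world axes, zero at the start; "moment": the same for the moment, N m; "grip_width": finger opening in mm; "finger_force": force on a finger pad.
Only numpy, scipy, OpenCV 4.12 (cv2) and the standard library are available. Lean on these libraries where they do the work, as an engineer would, in place of code of your own. Each camera call takes 0.05 s, during which the arm holds its last target. There are 200 camera calls.

## Task

The handle of the espresso cup has just been glued back on. Stand the cup upright on the gluing board between the two jaws of the one-hand clamp, its handle pointing straight at the moving jaw, and let go; then pump the clamp's trigger until the moving jaw presses the handle on gently but firmly, without crushing the cup, and finish while still holding the trigger squeezed so that the pressure stays on. Bring the jaw in with the trigger only, not by pushing the jaw, and leave the glue bottle, tape and teaspoon where they are.

Things in the scene. Friction and masses are not known exactly. Their poses are not given: they have to be found in the camera images.
- cup: white espresso cup, 51 mm tall, bowl about 62 mm across at the rim and 44 mm at the foot, loop handle on one side, 0.11 kg. Origin under the middle of its outline (bowl plus handle), at the foot; z up through the mouth; the handle points along its -y, its outermost point 46 mm from the origin; the bowl's axis is 14.5 mm from the origin along +y.
- cup_axis (a point): point on the bowl's axis at the cup's foot
- cup_handle_tip (a point): outermost point of the cup's handle, 33 mm above the foot
- clamp: one-hand ratchet bar clamp of black plastic lying flat, screwed to a light wooden board (140 x 250 mm, top z = 12 mm; the cup stands on it); does not move. Origin on the worktop under the bar, mid-housing (70 x 50 mm, top at 47 mm); +y along the bar, away from the moving jaw; +x towards the jaws, whose middle line is x = 75 mm; -x towards the pistol handle
- fixed_jaw_mid (a point): bottom of the shallow V in the fixed jaw's rubber pad, 31 mm above the worktop, at x = 75, y = -28.6 mm of the clamp; the pad faces -y and reaches 14 to 48 mm above the worktop. With the bowl bearing in the V its axis is about 32 mm further along -y
- moving_jaw: the jaw at the -y end of the toothed bar, its arm (top 49 mm above the worktop) reaching from the bar to x = 95 mm of the clamp; it slides with the bar towards +y of the clamp. Origin on the bar, not on the jaw
- moving_jaw_mid (a point): middle of the moving jaw's plate, just behind its rubber pad, 31 mm above the worktop; the pad's face stands 9.5 mm in front of it (towards +y) when not squashed. It is at y = -177.5 mm + joint bar
- jaw_pad: the moving jaw's soft rubber pad, 34 mm wide and high, facing +y of the clamp; origin at its back, its face 10 mm in front (towards +y)
- bar (a joint): travel of the toothed bar and moving jaw towards the fixed jaw, m: 0 = wide open (pads 139 mm apart), at most 0.058; the cup, handle to the moving jaw, is nipped at about 0.046. It moves with the trigger's squeeze (friction 2.5 N); a pawl keeps it from going back more than one tooth (5 mm) when the trigger is let out
- pad_squash (a joint): how far the moving jaw's soft rubber pad is squashed, m: 0 = free, 0.007 = solid; 2.5 N per mm, so it tells the pressure on the cup. About half squashed is a good pressure
- trigger (a joint): turn of the trigger, rad: 0 = let out, 0.18 = fully squeezed; springs back. A full squeeze and release takes the bar one tooth (5 mm) on. The pawl takes hold within the first 9 mm of travel at trigger_press (22 mm in all), then the bar moves about 0.43 mm per mm; letting out before the next tooth has clicked loses the gain
- trigger_blade: the trigger's blade, 9 mm thick, 20 mm high (19 to 39 mm above the worktop), about 90 mm long, beside the handle; squeezing moves it towards the handle (+y of the clamp). Origin on the pivot. Needs 3 to 5 N at trigger_press to squeeze, and about 0.43 N more for each newton of clamping
- trigger_press (a point): middle of the trigger's outer face where fingers press, 124 mm from its pivot; 52 mm from handle_grip when let out, about 30 mm when fully squeezed
- handle_grip (a point): middle of the pistol handle's back face (facing +y of the clamp) across from trigger_press, 29 mm above the worktop, at x = -80, y = 24 mm of the clamp. The handle runs along -x to x = -114 mm, 20 mm thick in y, 16 to 42 mm above the worktop, with no board under it; the trigger blade runs beside it on its -y side
- glue_bottle: small round glue bottle, dark violet, with a long pale brush cap, 31 x 31 x 79 mm, origin under it; to be left alone
- masking_tape: roll of masking tape lying flat, 104 x 102 x 25 mm, origin under it; to be left alone
- teaspoon: teaspoon, 137 x 28 x 13 mm, origin under it; to be left alone
Not all that is in view belongs to the job. What is shaped like the cup but turquoise is not meant.

How it is judged (in metres and radians):
On the way, in this order (a step that is already met when the one before it is completed fails the run):
1. the cup stands upright on the board between the jaws, handle towards the moving jaw, let go and not yet clamped (x of cup_handle_tip in the frame of clamp between 0.063 and 0.087 m and x of cup_axis in the frame of clamp between 0.063 and 0.087 m and y of cup_handle_tip in the frame of clamp below -0.11 m and z of cup in the frame of clamp between 0.008 and 0.018 m and angle between cup's own z axis and vertical below 0.12 rad and contact force between the fingers and cup below 0.3 N and contact force between jaw_pad and cup below 0.5 N and y of cup_axis in the frame of clamp below -0.055 m and linear speed of cup below 0.02 m/s), for 0.2 s.
2. the moving jaw has come up against the handle (contact force between jaw_pad and cup above 1 N), for 0.1 s.
At the end, for the whole second after the job is handed in: the cup stands upright on the board, handle tip and axis within 12 mm of the jaws' middle line, untouched by the fingers; the moving pad presses the handle with 4 to 18 N against the fixed jaw; the fingers still hold the trigger squeezed (over 2 N, beyond 0.02 rad) (x of cup_handle_tip in the frame of clamp between 0.063 and 0.087 m and x of cup_axis in the frame of clamp between 0.063 and 0.087 m and y of cup_handle_tip in the frame of clamp below -0.11 m and z of cup in the frame of clamp between 0.008 and 0.018 m and angle between cup's own z axis and vertical below 0.12 rad and contact force between each of the fingers, the arm and cup below 0.3 N and contact force between jaw_pad and cup between 4 and 18 N and y of cup_handle_tip in the frame of jaw_pad between 0.004 and 0.02 m and contact force between the fingers and trigger_blade above 2 N and value of joint trigger above 0.02 rad); the arm keeps its last pose, push and grip.
It fails at once if the cup is crushed: the moving jaw presses it with more than 25 N (contact force between jaw_pad and cup above 25 N).
It fails at once if the cup is tipped over (angle between cup's own z axis and vertical above 0.7 rad).
It fails at once if the moving jaw is pushed by the robot instead of by the trigger (over 5 N) (contact force between any of the fingers, the arm and moving_jaw above 5 N).
It fails at once if the glue bottle, tape or teaspoon is shifted by more than 30 mm (distance of any of glue_bottle, masking_tape, teaspoon from where it was at the start of the episode above 0.03 m).
It also fails if it takes over 58 s, if anything falls off the work surface, if the arm or the gripper's body presses on something with over 40 N, if the wrist force passes 120 N, or if a joint passes its speed limit or range.

## Working session

There is one attempt and no reset: what is moved stays moved. The work goes in short steps, Python scripts to look and compute and a shell command to move; the robot and the scene stay as the last step left them, time stands still between calls to the robot, and variables do not carry over. Pictures are saved under pics/ and viewed, at most 10 in all, crops included, and the job is handed in when it is done.

```bash
ls; mkdir -p pics; cat > h.py <<'E'
import numpy as np, cv2
from plant import get_obs, vision, workorder
from scipy.spatial.transform import Rotation as R
def cap(n):
    o=get_obs(); c=vision.capture(n); c['img']=cv2.cvtColor(np.asarray(c['pixels'],np.uint8),cv2.COLOR_RGB2BGR)
    if 'pose' not in c:
        T=np.eye(4); T[:3,:3]=R.from_euler('xyz',o['tcp_rot']).as_matrix(); T[:3,3]=o['tool_pos']
        c['pose']=T@np.asarray(c['T_tool_cam'])
    c['pose']=np.asarray(c['pose'],float)
    h=c['img'].shape[0]; f=h/2/np.tan(np.radians(c['vfov'])/2)
    c['K']=np.array([[f,0,c['cx']],[0,f,c['cy']],[0,0,1.]]); c['d']=np.array(c['dist'],float)
    return c
def ray(c,uv):
    p=cv2.undistortPoints(np.array(uv,float).reshape(-1,1,2),c['K'],c['d']).reshape(-1,2)
    d=np.c_[p[:,0],-p[:,1],-np.ones(len(p))]@c['pose'][:3,:3].T
    return c['pose'][:3,3],d
def onz(c,uv,z):
    o,d=ray(c,uv); return o+d*((z-o[2])/d[:,2])[:,None]
def proj(c,P):
    q=(np.atleast_2d(P)-c['pose'][:3,3])@c['pose'][:3,:3]*[1,-1,-1]
    return cv2.projectPoints(q,np.zeros(3),np.zeros(3),c['K'],c['d'])[0].reshape(-1,2)
E
python3 - <<'E'
from h import *
o=get_obs();print(o)
for n in('scene','top'):
    c=cap(n);cv2.imwrite(f'pics/{n}0.png',c['img']);print(n,c['pose'].round(2).tolist(),c['vfov'],c['d'])
E
```

```text
pics
{'time': 0.0, 'joint_positions': array([-1.47503480e+00,  3.42722309e-01,  1.52501135e+00, -2.48601882e-05,
        1.27538398e+00, -1.45994665e-01]), 'dq': array([ 6.25111256e-04,  6.02915240e-04, -3.05575397e-04, -1.48222478e-03,
        3.26125294e-05,  5.01482813e-04]), 'tau': array([ 2.65236355e-03, -4.31233764e+01, -2.44222873e+01,  7.19693466e-02,
        5.60268725e-02, -1.19150254e-04]), 'tool_pos': array([ 125.66737617, -509.32446501,  226.04714958]), 'tcp_rot': array([-3.14008043e+00, -1.98329985e-04,  2.41763301e-01]), 'contact_force': array([ 0.18466968,  0.15078431, -0.6055325 ]), 'moment': array([0.04444294, 0.01175097, 0.03393394]), 'finger_force': 0.0, 'grip_width': 92.10489134244074}
scene [[-0.86, 0.24, -0.44, 52.74], [-0.5, -0.37, 0.78, 851.58], [0.02, 0.9, 0.44, 576.19], [0.0, 0.0, 0.0, 1.0]] 48.545963548463035 [-0.03926374  0.          0.          0.          0.        ]
top [[-0.03, 0.99, -0.13, 412.68], [-1.0, -0.02, 0.0, -15.46], [-0.0, 0.13, 0.99, 1021.81], [0.0, 0.0, 0.0, 1.0]] 55.73202394791444 [-0.07228186  0.          0.          0.          0.        ]
```

View pics/top0.png

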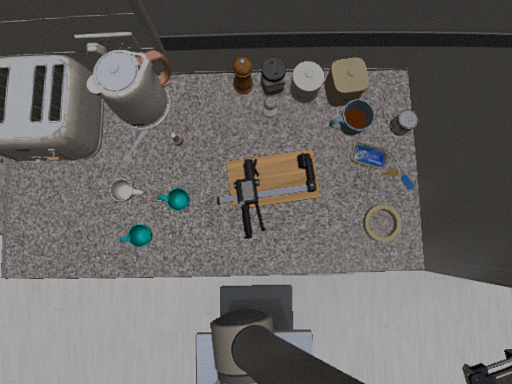

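View pics/scene0.png

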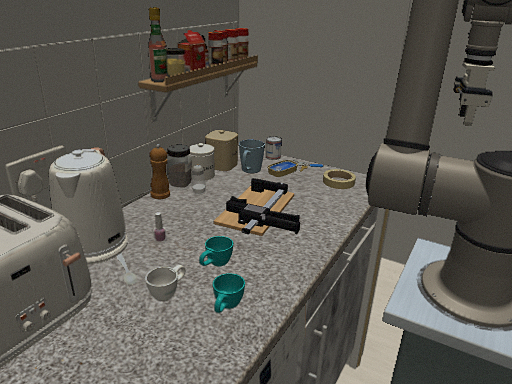

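The top view shows, with pixels (col,row):
- **Cups:** a white cup at (122,190) with its handle to the right at (140,193), and turquoise cups at (178,199) and (140,235). The white one fits the description; the other two are the wrong colour.
- **Clamp:** it sits on the board at (273,180), with the moving jaw at (308,172), the fixed jaw at about (252,172), and the handle and trigger at (250–260,215).

I'll check this in one enlarged crop.

```bash
python3 - <<'E'
from h import *
c=cap('top');im=c['img']
a=cv2.resize(im[165:255,100:200],None,fx=4,fy=4,interpolation=cv2.INTER_CUBIC)
b=cv2.resize(im[140:245,210:325],None,fx=3.4,fy=3.4286,interpolation=cv2.INTER_CUBIC)
cv2.imwrite('pics/crop1.png',np.hstack([a,b[:360]]))
hsv=cv2.cvtColor(im,cv2.COLOR_BGR2HSV)
m=cv2.inRange(hsv,(8,90,60),(22,255,255));m[:140]=0;m[220:]=0;m[:,:200]=0;m[:,330:]=0
m=cv2.morphologyEx(m,cv2.MORPH_CLOSE,np.ones((25,25)))
k=max(cv2.findContours(m,0,2)[0],key=cv2.contourArea)
w=onz(c,k.reshape(-1,2),12)[:,:2].astype(np.float32)
print('board',cv2.minAreaRect(w))
for n,uv,z in(('cup',(122,190),50),('tip',(142,193),33),('spoon',(134,150),3),('glue',(177,140),40),('teal',(178,199),50),('housing',(248,190),47),('mj',(308,172),49),('fj',(252,172),48),('hend',(248,234),42),('trig',(262,228),39)): print(n,onz(c,[uv],z)[0].round(1))
E
```

```text
board ((570.900634765625, -62.46649169921875), (140.34420776367188, 248.40895080566406), 6.753922462463379)
cup [545. 350.  50.]
tip [537.6 299.9  33. ]
spoon [667.4 335.2   3. ]
glue [683.1 201.6  40. ]
teal [516.7 195.9  50. ]
housing [536.8   6.5  47. ]
mj [ 581.8 -157.9   49. ]
fj [585.7  -5.5  48. ]
hend [418.5   9.2  42. ]
trig [433.7 -28.8  39. ]
```

View pics/crop1.png

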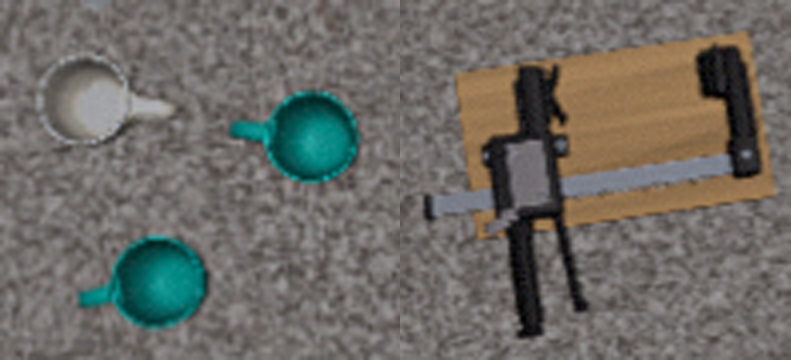

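The crop confirms the white cup at (122,190) with its handle to the right. The clamp's yaw is about +6.75°. Next I'll move to a wrist view over the clamp.

```bash
cat >> h.py <<'E'
def go(p,yaw):
    o=get_obs(); M=R.from_euler('xyz',o['tcp_rot'])
    T=R.from_euler('xyz',[np.pi,0,yaw])
    print('t',round(o['time'],2),'at',np.round(o['tool_pos'],1),np.round(o['tcp_rot'],4),'dp',np.round(M.inv().apply(np.array(p)-o['tool_pos'])/1000,4),'rot',np.round((M.inv()*T).as_rotvec(),4))
E
python3 - <<'E'
from h import *
c=cap('wrist');print(np.asarray(c['T_tool_cam']).round(3),c['vfov'],c['d'])
go((470,-60,330),1.571)
E
```

```text
[[  -0.       0.968    0.252   67.15 ]
 [   1.       0.       0.       0.247]
 [   0.       0.252   -0.968 -157.971]
 [   0.       0.       0.       1.   ]] 62.05693278654575 [-0.01141159  0.          0.          0.          0.        ]
t 0.2 at [ 125.7 -509.5  226.3] [-3.1407e+00 -2.0000e-04  2.4180e-01] dp [ 0.4419 -0.3541 -0.1033] rot [-6.0000e-04 -7.0000e-04 -1.3292e+00]
```

```bash
python3 -m pendant '{"dp":[[0.44,-0.35,-0.1],[0.44,-0.35,-0.1],[0.44,-0.35,-0.1],[0.44,-0.35,-0.1],[0.44,-0.35,-0.1],[0.44,-0.35,-0.1],[0.44,-0.35,-0.1],[0.44,-0.35,-0.1]],"rotation":[[0,0,-1.329],[0,0,-1.329],[0,0,-1.329],[0,0,-1.329],[0,0,-1.329],[0,0,-1.329],[0,0,-1.329],[0,0,-1.329]]}' 0.09
python3 -c "
from h import *
go((535,-30,250),1.571)"
```

```text
time: 1.2
tool_pos: [427.3, -118.1, 314.7]
tcp_rot: [3.141, 0.0, 1.573]
contact_force: [1.1, -1.2, -0.0]
grip_width: 90.3
finger_force: 0.0
t 1.2 at [ 427.3 -118.1  314.7] [3.1411e+00 5.0000e-04 1.5732e+00] dp [0.0879 0.1079 0.0648] rot [0.0004 0.0005 0.0022]
```

```bash
python3 -m pendant '{"dp":[[0.088,0.108,0.065],[0.088,0.108,0.065],[0.088,0.108,0.065],[0.088,0.108,0.065],[0.088,0.108,0.065]],"rotation":[[0,0,0],[0,0,0],[0,0,0],[0,0,0],[0,0,0]]}' 
python3 -c "
from h import *
c=cap('wrist');cv2.imwrite('pics/w1.png',c['img'])
import pickle;pickle.dump({k:c[k] for k in('pose','K','d','img')},open('w1.pkl','wb'))"
```

```text
time: 1.82
tool_pos: [534.0, -32.5, 249.6]
tcp_rot: [-3.142, 0.0, 1.571]
contact_force: [0.1, 0.1, -1.3]
grip_width: 90.0
finger_force: 0.0
```

View pics/w1.png

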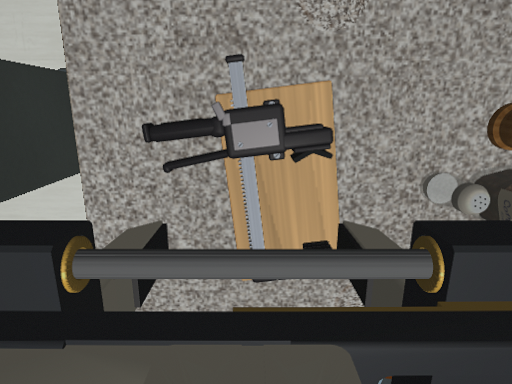

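The wrist view shows the clamp housing centred at about (255,131), the handle end at (146,132), the trigger end at (167,167), and the board's upper corners at (216,95) and (331,82). I'll fit the clamp frame from these.

```bash
cat >> h.py <<'E'
import pickle
def cl2w(p,C):  # C=(x,y,yaw)
    p=np.atleast_2d(p); c,s=np.cos(C[2]),np.sin(C[2])
    return np.c_[C[0]+c*p[:,0]-s*p[:,1],C[1]+s*p[:,0]+c*p[:,1],p[:,2]]
def w2cl(p,C):
    p=np.atleast_2d(p); c,s=np.cos(C[2]),np.sin(C[2]); x,y=p[:,0]-C[0],p[:,1]-C[1]
    return np.c_[c*x+s*y,-s*x+c*y,p[:,2]]
E
python3 - <<'E'
from h import *
c=pickle.load(open('w1.pkl','rb'));im=c['img']
hsv=cv2.cvtColor(im,cv2.COLOR_BGR2HSV)
# board: left & right & top edges via mask
m=cv2.inRange(hsv,(8,80,60),(24,255,255)); m[245:]=0
L=[];Rr=[]
for r in range(165,235,5):
    x=np.where(m[r,200:345])[0]+200; L.append((x.min()-.5,r)); Rr.append((x.max()+.5,r))
for r in range(95,120,5): 
    x=np.where(m[r,200:345])[0]+200; Rr.append((x.max()+.5,r))
T=[]
for u in range(285,330,5):
    y=np.where(m[:120,u])[0]; T.append((u,y.min()-.5))
for n,P in(('L',L),('R',Rr),('T',T)):
    w=onz(c,P,12)[:,:2].astype(np.float32); vx,vy,x,y=cv2.fitLine(w,cv2.DIST_HUBER,0,.01,.01).ravel(); print(n,np.degrees(np.arctan2(vy,vx)).round(2),x.round(1),y.round(1))
# dark housing blob
for n,uv,z in(('hc',[(223,108),(281,103),(287,153),(228,158)],47),('plate',[(231,125),(276,121),(281,150),(235,155)],47),('hend',[(144,132)],29),('tend',[(165,168)],29),('cap',[(235,57)],30),('barA',[(235,75)],30),('barB',[(256,230)],30)):
    print(n,onz(c,uv,z).round(1).tolist(),onz(c,uv,z).mean(0).round(1))
z=cv2.resize(im[90:250,135:345],None,fx=3.75,fy=3.75,interpolation=cv2.INTER_CUBIC); cv2.imwrite('pics/z1.png',z)
E
```

```text
L -83.21 504.0 -76.3
R -83.46 638.2 -31.0
T 7.13 595.9 64.3
hc [[501.8, 35.5, 47.0], [565.1, 40.8, 47.0], [573.0, -13.8, 47.0], [506.2, -19.5, 47.0]] [536.5  10.7  47. ]
plate [[510.2, 17.3, 47.0], [560.0, 21.6, 47.0], [566.2, -10.4, 47.0], [514.2, -16.1, 47.0]] [537.6   3.1  47. ]
hend [[407.0, 8.5, 29.0]] [407.    8.5  29. ]
tend [[428.7, -34.2, 29.0]] [428.7 -34.2  29. ]
cap [[514.7, 90.1, 30.0]] [514.7  90.1  30. ]
barA [[514.5, 71.3, 30.0]] [514.5  71.3  30. ]
barB [[538.4, -113.4, 30.0]] [ 538.4 -113.4   30. ]
```

View pics/z1.png

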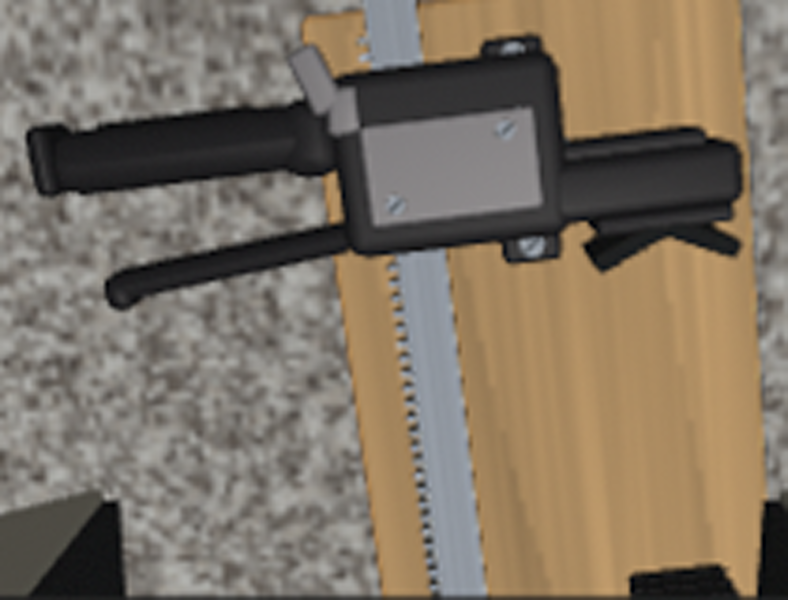

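```bash
python3 - <<'E'
from h import *
c=pickle.load(open('w1.pkl','rb'))
f=lambda u,v:(135+u/3.75-.4,90+v/3.75-.4)
for C in((522.5,7.5,np.radians(6.8)),):
    for n,uv,z in(('V',f(670,233),48),('tipL',f(600,270),48),('tipR',f(738,254),48),('jawend',f(742,170),47),('mjpadL',f(630,576),48),('mjpadR',f(722,567),48),('barL',f(372,30),30),('barR',f(418,30),30),('barR2',f(450,270),30),('barR3',f(485,590),30),('hend',f(30,160),29),('hback',f(110,118),36),('hfront',f(110,192),36),('hsg-y L',f(365,250),47),('hsg-yR',f(560,235),47),('tend',f(105,290),29),('tfront',f(200,282),29),('tback',f(200,250),39)):
        print(n,w2cl(onz(c,[uv],z),C).round(1))
    print(proj(c,cl2w([[75,-28.6,48],[-80,24,29],[-80,-28,29],[0,-85,30],[75,-168,48]],C)).round(1))
E
```

```text
V [[ 77.1 -29.1  48. ]]
tipL [[ 55.3 -37.8  48. ]]
tipR [[ 97.1 -37.9  48. ]]
jawend [[100. -13.  47.]]
mjpadL [[  56.4 -138.7   48. ]]
mjpadR [[  86.2 -139.1   48. ]]
barL [[-5.  40.4 30. ]]
barR [[ 8.9 38.7 30. ]]
barR2 [[  9.9 -35.3  30. ]]
barR3 [[   8.9 -146.1   30. ]]
hend [[-116.3   14.6   29. ]]
hback [[-87.1  24.2  36. ]]
hfront [[-91.3   2.2  36. ]]
hsg-y L [[-14.7 -23.4  47. ]]
hsg-yR [[ 44.3 -25.9  47. ]]
tend [[-100.7  -28.7   29. ]]
tfront [[-70.  -29.8  29. ]]
tback [[-66.1 -18.5  39. ]]
[[311.4 151.5]
 [171.6 120.3]
 [179.4 164.3]
 [251.3 202.2]
 [319.5 263.3]]
```

The frame fits well, but the moving jaw's pad looks further in than y = -168, so the bar may already be partly in. I'll check that from the top camera once the arm is clear. Next is the wrist view of the cup.

```bash
python3 -m pendant '{"dp":[[0.38,0.01,0],[0.38,0.01,0],[0.38,0.01,0],[0.38,0.01,0],[0.38,0.01,0],[0.38,0.01,0],[0.38,0.01,0],[0.38,0.01,0]],"rotation":[[0,0,0],[0,0,0],[0,0,0],[0,0,0],[0,0,0],[0,0,0],[0,0,0],[0,0,0]]}' 
python3 - <<'E'
from h import *
print(get_obs()['dq'].round(3))
c=cap('wrist');im=c['img']
pickle.dump({k:c[k] for k in('pose','K','d','img')},open('w2.pkl','wb'))
t=cap('top')
pickle.dump({k:t[k] for k in('pose','K','d','img')},open('t2.pkl','wb'))
b=cv2.resize(t['img'][145:205,210:325],None,fx=4.45,fy=4.45,interpolation=cv2.INTER_CUBIC)[:,:512]
cv2.imwrite('pics/w2.png',np.vstack([im[:310],b]))
E
```

```text
time: 2.88
tool_pos: [544.5, 347.1, 249.8]
tcp_rot: [3.141, 0.0, 1.57]
contact_force: [0.6, -0.9, -0.3]
grip_width: 89.9
finger_force: 0.0
[-0.03  -0.011  0.017 -0.004 -0.003 -0.001]
```

View pics/w2.png

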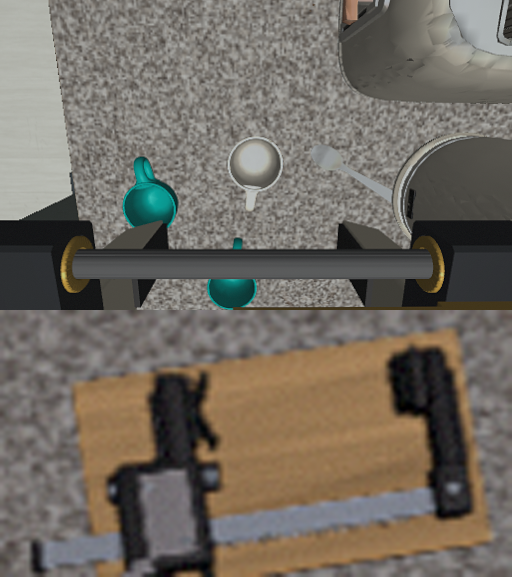

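The wrist view shows the white cup's rim centred at (255,164), with the handle tip at (250,209). In the top crop the moving jaw's pad edge is at about (297.6,160.7) in the full picture.

```bash
python3 - <<'E'
from h import *
c=pickle.load(open('w2.pkl','rb'));im=c['img']
hsv=cv2.cvtColor(im,cv2.COLOR_BGR2HSV)
roi=np.zeros(im.shape[:2],np.uint8);roi[125:222,218:295]=255
g=cv2.GaussianBlur(im,(5,5),0).astype(int)
# white cup: brighter than granite, low saturation
m=(cv2.inRange(cv2.GaussianBlur(hsv,(5,5),0),(0,0,165),(180,60,255)))&roi
m=cv2.morphologyEx(m,cv2.MORPH_CLOSE,np.ones((7,7)))
m=cv2.morphologyEx(m,cv2.MORPH_OPEN,np.ones((3,3)))
k=max(cv2.findContours(m,0,1)[0],key=cv2.contourArea).reshape(-1,2)
print('bbox',k.min(0),k.max(0))
k3=k[k[:,1]<180]
w=onz(c,k3,51)[:,:2]
A=np.c_[2*w,np.ones(len(w))];s=np.linalg.lstsq(A,(w**2).sum(1),rcond=None)[0]
print('rim centre',s[:2].round(1),'r',np.sqrt(s[2]+s[0]**2+s[1]**2).round(1))
h=k[k[:,1]>192]; tip=k[k[:,1]>=k[:,1].max()-1].mean(0); print('tip px',tip)
hc=onz(c,[h.mean(0)],40)[0]; tp=onz(c,[tip],33)[0]
for p in(hc,tp):
    d=p[:2]-s[:2]; print(p.round(1),'len',np.hypot(*d).round(1),'ang',np.degrees(np.arctan2(d[1],d[0])).round(1))
t=pickle.load(open('t2.pkl','rb'));C=(523,7.5,np.radians(6.8))
f=lambda u,v:(210+u/4.45-.4,145+(v-310)/4.45-.4)
for n,uv,z in(('padface',f(390,380),48),('padface2',f(395,412),48),('armface',f(430,440),49),('armend',f(440,345),49),('armback',f(472,510),49),('cap',f(32,555),30),('Vtip',f(215,445),48)):
    print(n,w2cl(onz(t,[uv],z),C).round(1))
print(proj(t,cl2w([[75,-168,48],[75,-177,48]],C)))
w1=pickle.load(open('w1.pkl','rb'));print('cap w1',w2cl(onz(w1,[(235,56)],30),C))
E
```

```text
bbox [231 136] [268 173]
rim centre [543.9 364.3] r 19.4
tip px [253.         172.46153846]
[nan nan nan] len nan ang nan
[545.3 340.6  33. ] len 23.7 ang -86.6
padface [[  75.1 -147.4   48. ]]
padface2 [[  55.  -147.3   48. ]]
armface [[  34.6 -165.6   49. ]]
armend [[  92.3 -181.3   49. ]]
armback [[ -11.7 -184.    49. ]]
cap [[ 1.6 86.1 30. ]]
Vtip [[ 50.4 -35.1  48. ]]
[[304.67290067 159.33282807]
 [307.90899943 158.87633184]]
cap w1 [[ 1.69528043 83.9903007  30.        ]]<stdin>:17: RuntimeWarning: Mean of empty slice.
  ret = um.true_divide(
```

```bash
python3 - <<'E'
from h import *
c=pickle.load(open('w2.pkl','rb'));im=c['img']
# radial edge search for rim from approx centre, excluding handle sector
g=cv2.GaussianBlur(cv2.cvtColor(im,cv2.COLOR_BGR2GRAY),(3,3),0).astype(float)
P=[]
for a in np.radians(np.arange(150,391,6)):  # skip bottom
    rr=np.arange(22,33,.5); u=255.5+rr*np.cos(a); v=164.5+rr*np.sin(a)
    val=cv2.remap(g.astype(np.float32),u.astype(np.float32)[None],v.astype(np.float32)[None],1)[0]
    i=np.argmin(np.gradient(val)); P.append((u[i],v[i]))
P=np.array(P); 
for it in range(3):
    w=onz(c,P,51)[:,:2]; s=np.linalg.lstsq(np.c_[2*w,np.ones(len(w))],(w**2).sum(1),rcond=None)[0]; r=np.sqrt(s[2]+s[0]**2+s[1]**2)
    e=np.abs(np.hypot(*(w-s[:2]).T)-r); P=P[e<max(1.5,2*np.median(e))]
print(len(P),s[:2].round(1),r.round(1),e.max().round(1))
# handle
sub=g[196:216,236:266]; print(sub[::2].astype(int))
for uv,z in(((250,210),33),((251,200),45),((250.5,205),40)):
    d=onz(c,[uv],z)[0,:2]-s[:2]; print(d.round(1),np.hypot(*d).round(1),np.degrees(np.arctan2(d[1],d[0])).round(1))
E
```

```text
40 [547.4 353.7] 31.5 0.6
[[117 119 125 131 135 139 145 155 162 163 171 184 190 190 190 190 190 190
  187 173 151 137 136 133 130 133 133 127 121 116]
 [105 104 106 107 109 115 128 142 143 143 161 182 189 190 190 190 191 191
  183 156 127 123 130 134 138 140 132 115 106 108]
 [127 133 134 131 127 124 124 122 118 131 164 186 191 191 190 190 190 189
  178 150 122 119 128 134 139 142 139 133 132 136]
 [145 151 147 136 128 131 136 133 125 135 167 188 191 190 190 190 190 186
  167 140 127 129 133 135 132 126 124 127 132 136]
 [137 150 153 147 141 145 153 153 143 148 174 190 191 190 190 190 190 184
  163 141 142 152 157 155 146 135 134 140 143 141]
 [133 148 150 143 137 140 146 144 140 154 178 190 191 190 190 190 189 178
  157 139 130 126 125 126 124 124 135 151 159 156]
 [130 133 130 127 130 138 144 143 138 148 171 185 188 189 189 189 179 152
  122 110 106 100  99 108 120 131 142 152 156 152]
 [107 105 110 120 128 126 126 133 138 136 140 149 159 164 164 157 139 114
   98 102 113 117 119 124 130 136 142 147 148 143]
 [109 106 112 120 120 108 102 114 123 118 114 116 115 111 110 116 126 131
  129 124 119 115 118 129 139 141 138 137 140 145]
 [125 130 131 129 123 117 119 133 139 132 125 123 118 110 107 113 125 137
  142 140 137 140 145 146 145 143 139 139 144 149]]
[ -5.8 -60.2] 60.4 -95.5
[ -4.5 -43.9] 44.1 -95.9
[ -5.1 -51.6] 51.9 -95.7
```

Cup axis is at (547.4,353.7) with radius 31.5, and the handle points at -95.6°. So the grasp yaw is 1.473 and the placing yaw 1.689.

```bash
python3 -m pendant '{"dp":[[0.0066,0.003,0.05],[0.0066,0.003,0.1],[0.0066,0.003,0.15],[0.0066,0.003,0.2],[0.0066,0.003,0.215],[0.0066,0.003,0.215],[0.0066,0.003,0.215]],"rotation":[[0,0,0.098],[0,0,0.098],[0,0,0.098],[0,0,0.098],[0,0,0.098],[0,0,0.098],[0,0,0.098]]}' 0.0918
python3 -c "
from h import *
go((547.4,353.7,16),1.473)"
```

```text
time: 3.85
tool_pos: [549.1, 355.0, 36.9]
tcp_rot: [3.138, -0.002, 1.472]
contact_force: [0.6, -0.1, 0.5]
grip_width: 91.7
finger_force: 0.0
t 3.85 at [549.1 355.   36.9] [ 3.1379e+00 -2.2000e-03  1.4723e+00] dp [-0.0015 -0.0016  0.0209] rot [ 0.0037 -0.0022 -0.0007]
```

```bash
python3 -m pendant '{"dp":[[-0.0015,-0.0015,0.02],[-0.0015,-0.0015,0.02],[-0.0015,-0.0015,0.02]],"rotation":[[0,0,0],[0,0,0],[0,0,0]]}'
python3 -m pendant '{"dp":[[0,0,0],[0,0,0],[0,0,0],[0,0,0],[0,0,0],[0,0,0]],"rotation":[[0,0,0],[0,0,0],[0,0,0],[0,0,0],[0,0,0],[0,0,0]]}' 0.04
```

```text
time: 4.22
tool_pos: [546.6, 353.8, 15.9]
tcp_rot: [3.139, -0.001, 1.473]
contact_force: [0.5, 0.7, 0.4]
grip_width: 92.2
finger_force: 0.0
time: 4.97
tool_pos: [546.0, 353.3, 14.3]
tcp_rot: [3.141, -0.0, 1.473]
contact_force: [1.0, -0.5, 0.3]
grip_width: 60.1
finger_force: 30.0
```

```bash
python3 -m pendant '{"dp":[[0,0,-0.04],[0,0,-0.08],[0,0,-0.11],[0,0,-0.11]],"rotation":[[0,0,0],[0,0,0],[0,0,0],[0,0,0]]}'
python3 -c "
from h import *
go((605.1,-47.2,120),1.689)"
```

```text
time: 5.48
tool_pos: [546.8, 354.0, 126.6]
tcp_rot: [3.138, -0.002, 1.473]
contact_force: [0.1, 0.3, -2.1]
grip_width: 60.3
finger_force: 30.0
t 5.47 at [546.8 354.  126.6] [ 3.1376e+00 -2.5000e-03  1.4729e+00] dp [-0.3935  0.0972  0.006 ] rot [ 0.0042 -0.0021 -0.2161]
```

```bash
python3 -m pendant '{"dp":[[-0.05,0.012,0],[-0.1,0.025,0],[-0.15,0.038,0],[-0.2,0.05,0],[-0.25,0.062,0],[-0.3,0.075,0],[-0.35,0.087,0],[-0.392,0.097,0]],"rotation":[[0,0,-0.03],[0,0,-0.06],[0,0,-0.09],[0,0,-0.12],[0,0,-0.15],[0,0,-0.18],[0,0,-0.2],[0,0,-0.216]]}'
python3 -m pendant '{"dp":[[0,0,0],[0,0,0]],"rotation":[[0,0,0],[0,0,0]]}'
python3 - <<'E'
from h import *
go((605.1,-47.2,40),1.689)
c=cap('wrist');t=cap('scene')
im=c['img']; s=cv2.resize(t['img'][150:260,190:340],None,fx=3.4,fy=3.4,interpolation=cv2.INTER_CUBIC)
s=s[:,:512] if s.shape[1]>512 else cv2.copyMakeBorder(s,0,0,0,512-s.shape[1],0)
cv2.imwrite('pics/p3.png',np.vstack([im[:225],s]))
E
```

```text
time: 6.48
tool_pos: [602.9, -48.1, 122.2]
tcp_rot: [-3.138, -0.001, 1.689]
contact_force: [-0.1, 0.0, -1.3]
grip_width: 60.8
finger_force: 30.0
time: 6.72
tool_pos: [603.0, -45.8, 122.7]
tcp_rot: [-3.139, -0.001, 1.688]
contact_force: [0.3, 1.3, -0.9]
grip_width: 60.4
finger_force: 30.0
t 6.72 at [603.  -45.8 122.7] [-3.1389e+00 -1.3000e-03  1.6882e+00] dp [-0.0017  0.0022  0.0827] rot [-0.0027 -0.0013 -0.0008]
```

View pics/p3.png

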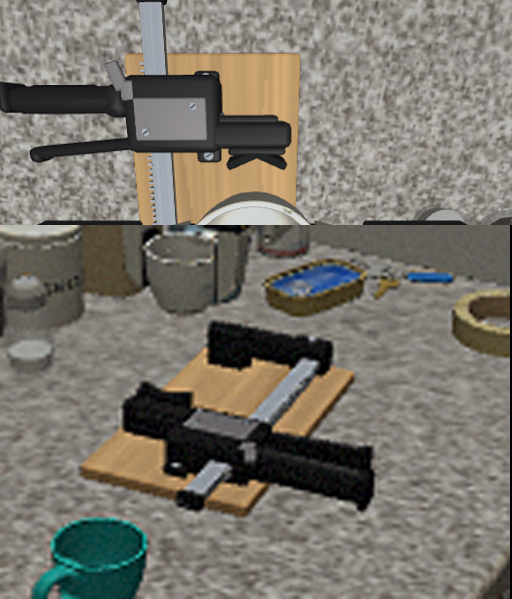

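The wrist view shows the held cup's rim centred at about column 254, with the fixed jaw's V at about (257,157), so they line up. I'll put a number on that.

```bash
python3 - <<'E'
from h import *
c=cap('wrist');C=(523,7.5,np.radians(6.8))
for n,uv,z in(('V',(257,157),48),('tipL',(229,163),48),('tipR',(286,162),48),('boardR',(298,100),12),('boardT',(299,53),12),('hend',(0,97),29)):
    print(n,w2cl(onz(c,[uv],z),C).round(1))
print(w2cl(get_obs()['tool_pos'],C).round(1))
t=cap('scene');print(proj(t,[[603,-46,110],[603,-46,300]]))
E
```

```text
V [[ 76.7 -28.7  48. ]]
tipL [[ 56.  -33.2  48. ]]
tipR [[ 98.1 -32.4  48. ]]
boardR [[110.3  12.6  12. ]]
boardT [[109.8  48.1  12. ]]
hend [[-120.    14.8   29. ]]
[[ 73.8 -61.6 123.7]]
[[243.62559972 172.51634157]
 [244.42652343 103.20419628]]
```

```bash
python3 -m pendant '{"dp":[[-0.0025,0.0025,0.03],[-0.0025,0.0025,0.06],[-0.0025,0.0025,0.08],[-0.0025,0.0025,0.09],[-0.0025,0.0025,0.092],[-0.0025,0.0025,0.092]],"rotation":[[0,0,0],[0,0,0],[0,0,0],[0,0,0],[0,0,0],[0,0,0]]}'
python3 -m pendant '{"dp":[[0,0,0.002],[0,0,0.002],[0,0,0.002]],"rotation":[[0,0,0],[0,0,0],[0,0,0]]}'
```

```text
time: 7.68
tool_pos: [607.2, -48.4, 33.0]
tcp_rot: [3.14, 0.001, 1.689]
contact_force: [0.4, 0.5, -1.2]
grip_width: 60.2
finger_force: 30.0
time: 8.05
tool_pos: [606.8, -48.6, 30.5]
tcp_rot: [3.141, 0.0, 1.689]
contact_force: [0.5, 0.4, -1.8]
grip_width: 60.4
finger_force: 30.0
```

```bash
python3 -m pendant '{"dp":[[0,0,0.0025],[0,0,0.0025],[0,0,0.0025]],"rotation":[[0,0,0],[0,0,0],[0,0,0]]}'
python3 -m pendant '{"dp":[[0,0,0.0015],[0,0,0.0015],[0,0,0.0015]],"rotation":[[0,0,0],[0,0,0],[0,0,0]]}'
```

```text
time: 8.43
tool_pos: [606.7, -48.5, 27.7]
tcp_rot: [-3.141, 0.0, 1.689]
contact_force: [-0.2, 0.2, -1.1]
grip_width: 60.1
finger_force: 30.0
time: 8.8
tool_pos: [606.8, -48.5, 26.4]
tcp_rot: [3.141, 0.0, 1.689]
contact_force: [1.5, 0.2, 0.1]
grip_width: 60.5
finger_force: 30.0
```

```bash
python3 -m pendant '{"dp":[[0,0,0.0012],[0,0,0.0012],[0,0,0.0012]],"rotation":[[0,0,0],[0,0,0],[0,0,0]]}'
```

```text
time: 9.18
tool_pos: [607.0, -48.5, 26.2]
tcp_rot: [3.141, 0.0, 1.689]
contact_force: [-1.4, 0.3, 7.9]
grip_width: 60.1
finger_force: 30.0
```

It's in contact with the board. Releasing and lifting.

```bash
python3 -m pendant '{"dp":[[0,0,-0.0005],[0,0,-0.0005],[0,0,-0.0005],[0,0,-0.0005]],"rotation":[[0,0,0],[0,0,0],[0,0,0],[0,0,0]]}' 0.078
python3 -m pendant '{"dp":[[0,0,-0.02],[0,0,-0.05],[0,0,-0.09],[0,0,-0.12],[0,0,-0.12]],"rotation":[[0,0,0],[0,0,0],[0,0,0],[0,0,0],[0,0,0]]}'
python3 - <<'E'
from h import *
go((400,-60,150),1.689)
E
```

```text
time: 9.68
tool_pos: [606.7, -48.5, 25.4]
tcp_rot: [-3.141, -0.0, 1.689]
contact_force: [0.2, 0.1, 0.2]
grip_width: 78.0
finger_force: 0.0
time: 10.3
tool_pos: [608.2, -48.8, 148.2]
tcp_rot: [3.136, 0.002, 1.689]
contact_force: [0.1, 0.3, -0.4]
grip_width: 77.9
finger_force: 0.0
t 10.3 at [608.2 -48.8 148.2] [3.1365e+00 1.8000e-03 1.6888e+00] dp [ 0.0134 -0.208  -0.0029] rot [ 0.0051  0.0018 -0.0002]
```

```bash
python3 - <<'E'
from h import *
C=(523.5,7.5,np.radians(6.8))
p=cl2w([[-64,-52,90]],C)[0];print(p);go(p,1.689)
E
```

```text
[466.10721383 -51.71206039  90.        ]
t 10.3 at [608.2 -48.8 148.2] [3.1365e+00 1.8000e-03 1.6888e+00] dp [ 0.0139 -0.1417  0.0575] rot [ 0.0051  0.0018 -0.0002]
```

```bash
python3 -m pendant '{"dp":[[0.014,-0.06,0],[0.014,-0.12,0],[0.014,-0.142,0.02],[0.014,-0.142,0.055],[0.014,-0.142,0.055],[0.014,-0.142,0.055]],"rotation":[[0,0,0],[0,0,0],[0,0,0],[0,0,0],[0,0,0],[0,0,0]]}' 0.0
python3 - <<'E'
from h import *
C=(523.5,7.5,np.radians(6.8))
p=cl2w([[-64,-52,24]],C)[0];go(p,1.689)
t=cap('top');pickle.dump({k:t[k] for k in('pose','K','d','img')},open('t3.pkl','wb'))
c=cap('wrist')
b=cv2.resize(t['img'][145:220,210:325],None,fx=4.45,fy=4.45,interpolation=cv2.INTER_CUBIC)[:,:512]
cv2.imwrite('pics/p4.png',np.vstack([c['img'][:260],b]))
E
```

```text
time: 11.05
tool_pos: [464.5, -51.4, 90.8]
tcp_rot: [-3.142, 0.0, 1.689]
contact_force: [0.4, -0.1, 0.5]
grip_width: 22.8
finger_force: 0.0
t 11.05 at [464.5 -51.4  90.8] [-3.1415e+00  1.0000e-04  1.6889e+00] dp [-0.0005  0.0016  0.0668] rot [-0.0001  0.0001 -0.0001]
```

View pics/p4.png

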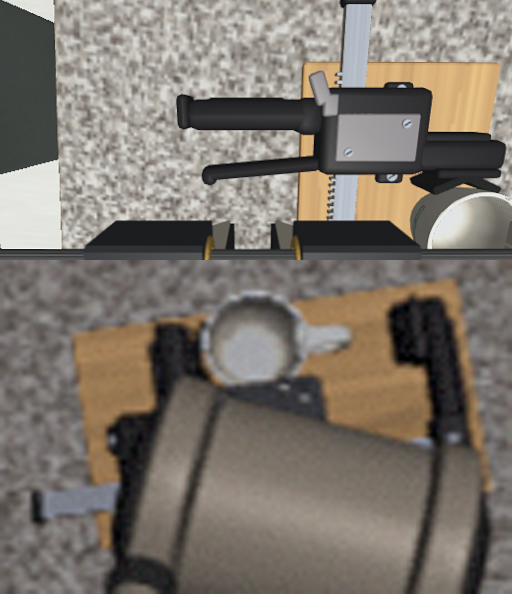

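The cup stands upright with its handle tip at (350,335) in the crop pointing at the pad at (390,330), and a gap of about 20 mm remains. Next I'll lower beside the trigger with the fingers closed.

```bash
python3 -m pendant '{"dp":[[0,0.0015,0.04],[0,0.0015,0.067],[0,0.0015,0.067],[0,0.0015,0.067]],"rotation":[[0,0,0],[0,0,0],[0,0,0],[0,0,0]]}' 0.0
python3 -m pendant '{"dp":[[0.006,0,0],[0.012,0,0],[0.012,0,0]],"rotation":[[0,0,0],[0,0,0],[0,0,0]]}'
```

```text
time: 11.65
tool_pos: [466.5, -51.4, 24.7]
tcp_rot: [3.14, 0.001, 1.689]
contact_force: [0.7, -0.6, -0.3]
grip_width: 0.5
finger_force: 0.0
time: 12.02
tool_pos: [464.5, -39.0, 24.1]
tcp_rot: [3.14, 0.001, 1.69]
contact_force: [0.4, -1.4, 1.1]
grip_width: 0.6
finger_force: 1.0
```

```bash
for i in 1 2 3; do python3 -m pendant '{"dp":[[0.003,0,0],[0.004,0,0],[0.004,0,0]],"rotation":[[0,0,0],[0,0,0],[0,0,0]]}' | egrep 'pos|contact'; done
```

```text
tool_pos: [463.8, -35.3, 23.6]
contact_force: [-0.5, -2.7, 2.1]
tool_pos: [462.9, -31.5, 23.5]
contact_force: [-1.5, -5.2, 3.1]
tool_pos: [462.1, -27.6, 23.4]
contact_force: [-1.4, -6.4, 2.2]
```

```bash
for i in 1 2 ; do python3 -m pendant '{"dp":[[0.003,0,0],[0.004,0,0],[0.004,0,0]],"rotation":[[0,0,0],[0,0,0],[0,0,0]]}' | egrep 'time|pos|contact'; done;  for i in 1 2; do python3 -m pendant '{"dp":[[0.002,0,0],[0.002,0,0]],"rotation":[[0,0,0],[0,0,0]]}' | egrep 'time|pos|contact'; done
```

```text
time: 13.52
tool_pos: [461.4, -23.7, 23.4]
contact_force: [-2.7, -6.9, 3.4]
time: 13.9
tool_pos: [460.9, -20.8, 23.5]
contact_force: [-4.6, -13.1, 3.1]
time: 14.15
tool_pos: [460.9, -20.5, 23.5]
contact_force: [-5.3, -24.5, 2.6]
time: 14.4
tool_pos: [460.9, -20.2, 23.6]
contact_force: [-7.2, -34.9, 1.7]
```

The stop comes at about y = -21, so the first squeeze is complete. I'll measure the bar's travel in the top view and see how much gap is left.

```bash
cat > gap.py <<'E'
from h import *
import sys
C=(523.5,7.5,np.radians(6.8))
a=pickle.load(open('t3.pkl','rb'))
t=cap('top'); g0=cv2.cvtColor(a['img'],cv2.COLOR_BGR2GRAY); g1=cv2.cvtColor(t['img'],cv2.COLOR_BGR2GRAY)
def shift(y0,y1,x0,x1):
    T=cv2.resize(g0[y0:y1,x0:x1],None,fx=8,fy=8,interpolation=cv2.INTER_CUBIC)
    S=cv2.resize(g1[y0-5:y1+8,x0-22:x1+5],None,fx=8,fy=8,interpolation=cv2.INTER_CUBIC)
    r=cv2.matchTemplate(S,T,cv2.TM_CCOEFF_NORMED);_,v,_,l=cv2.minMaxLoc(r)
    return np.array([l[0]/8-22,l[1]/8-5]),v
s,v=shift(153,172,298,315); k=np.array([303.,162.])
b0=w2cl(onz(a,[k],49),C)[0,1];b1=w2cl(onz(t,[k+s],49),C)[0,1]
q,_=shift(150,172,255,289) if True else 0
print('jaw px',s,round(v,2),'bar moved mm',round(b1-b0,1),'cup px',q)
E
python3 gap.py
python3 - <<'E'
from h import *
C=(523.5,7.5,np.radians(6.8))
a=pickle.load(open('t3.pkl','rb'))
g=cv2.cvtColor(a['img'],cv2.COLOR_BGR2GRAY)
print(g[155:172,282:304])
for x in (-168+0,-148,-138): print(x,proj(a,cl2w([[75,x,48],[75,x,31]],C)).round(1).tolist())
print('tip expected',proj(a,cl2w([[75,-124.5,33],[75,-64,63]],C)).round(1).tolist())
E
```

```text
jaw px [-2.625  0.375] 0.98 bar moved mm 7.3 cup px [0. 0.]
[[129 131 130 129 130 132 138 132 135 133 135 138 137 135 141 111  50  37
   17   3  31  39]
 [133 132 136 133 134 136 137 132 137 137 137 138 141 137 119  65  12   8
   15   8  36  48]
 [137 132 135 136 135 133 141 136 138 136 133 136 135 139 113  40   4  21
   18  24  28  45]
 [136 133 133 134 134 134 135 133 138 135 132 130 127 129 111  61  17  21
   24  12  28  45]
 [135 136 146 146 138 126 123 127 125 125 118 116 124 121 110  56  16  27
   28  14  30  46]
 [172 173 169 172 165 155 136 119 118 120 122 121 121 123 111  59   5  12
   22  16  20  45]
 [175 175 176 171 175 170 146 119 125 125 120 123 123 126 120  76  18  10
    2  20  20  44]
 [174 173 174 177 170 167 143 116 124 127 129 126 129 130 129 103  21   0
   13  20  19  28]
 [158 155 149 142 119 105 102 118 125 122 127 124 123 129 131 108  32   5
   12  21   7  31]
 [152 170 165 139  96  75 101 124 126 121 127 124 125 127 127 113  50   5
   18   3  12  25]
 [141 133 121  92 104 119 119 127 125 126 127 125 129 130 137 110  54  13
   23  12  27  32]
 [126 123 120 117 125 123 129 128 124 131 130 128 129 132 134 115  61  12
    0  15   0  17]
 [127 126 127 131 126 130 129 129 130 130 130 130 125 126 131 121  77  22
    8   0   6   0]
 [128 128 129 130 129 128 125 132 132 126 128 127 127 131 131 131 110  68
   63  76  56  26]
 [133 127 126 129 128 124 128 128 127 131 127 129 127 128 126 129 126 124
  127 125 116 111]
 [128 126 124 124 125 126 127 125 125 124 128 122 125 130 123 126 133 140
  135 136 138 142]
 [112 124 123 126 127 120 127 122 127 131 133 132 136 134 137 135 140 141
  139 136 139 142]]
-168 [[304.7, 159.2], [303.9, 160.4]]
-148 [[297.5, 160.2], [296.8, 161.4]]
-138 [[293.9, 160.7], [293.2, 161.9]]
tip expected [[288.5, 162.5], [267.2, 163.4]]
```

Pad-to-handle gap was about 22.5 mm before pumping, and the first squeeze took about 6 mm of it. I'll do two more pumps.

```bash
python3 -m pendant '{"dp":[[-0.014,0,0],[-0.029,0,0],[-0.029,0,0],[-0.016,0,0],[-0.004,0,0],[-0.004,0,0],[-0.004,0,0]],"rotation":[[0,0,0],[0,0,0],[0,0,0],[0,0,0],[0,0,0],[0,0,0],[0,0,0]]}'|egrep 'time|pos|contact'; python3 gap.py
python3 -m pendant '{"dp":[[-0.012,0,0],[-0.025,0,0],[-0.025,0,0],[-0.012,0,0],[0,0,0],[0,0,0],[0,0,0]],"rotation":[[0,0,0],[0,0,0],[0,0,0],[0,0,0],[0,0,0],[0,0,0],[0,0,0]]}'|egrep 'time|pos|contact'; python3 gap.py
```

```text
time: 15.32
tool_pos: [460.5, -20.7, 23.4]
contact_force: [-5.1, -19.3, 1.4]
jaw px [-4.625  0.625] 0.98 bar moved mm 12.8 cup px [0. 0.]
time: 16.25
tool_pos: [460.6, -20.7, 23.5]
contact_force: [-5.1, -17.0, 1.5]
jaw px [-6.375  0.875] 0.98 bar moved mm 17.7 cup px [0. 0.]
```

```bash
python3 -m pendant '{"dp":[[-0.012,0,0],[-0.025,0,0],[-0.025,0,0],[-0.012,0,0],[0,0,0],[0,0,0],[0,0,0]],"rotation":[[0,0,0],[0,0,0],[0,0,0],[0,0,0],[0,0,0],[0,0,0],[0,0,0]]}'|egrep 'time|pos|contact'; python3 gap.py
```

```text
time: 17.18
tool_pos: [460.6, -20.7, 23.5]
contact_force: [-5.0, -18.2, 2.0]
jaw px [-8.125  1.25 ] 0.98 bar moved mm 22.6 cup px [0. 0.]
```

```bash
python3 -m pendant '{"dp":[[-0.012,0,0],[-0.025,0,0],[-0.025,0,0],[-0.012,0,0],[-0.006,0,0],[-0.004,0,0],[-0.004,0,0]],"rotation":[[0,0,0],[0,0,0],[0,0,0],[0,0,0],[0,0,0],[0,0,0],[0,0,0]]}'|egrep 'time|pos|contact'; python3 gap.py
python3 -m pendant '{"dp":[[0.002,0,0],[0.004,0,0],[0.004,0,0]],"rotation":[[0,0,0],[0,0,0],[0,0,0]]}'|egrep 'time|pos|contact'; python3 gap.py
```

```text
time: 18.1
tool_pos: [461.0, -22.9, 23.4]
contact_force: [-3.3, -5.9, 2.7]
jaw px [-9.25   1.375] 0.97 bar moved mm 25.7 cup px [-0.125  0.   ]
time: 18.52
tool_pos: [460.7, -20.7, 23.5]
contact_force: [-4.9, -17.4, 1.3]
jaw px [-9.5    1.375] 0.96 bar moved mm 26.3 cup px [-0.25  0.  ]
```

```bash
python3 -m pendant '{"dp":[[-0.012,0,0],[-0.025,0,0],[-0.025,0,0],[-0.014,0,0],[-0.01,0,0],[-0.01,0,0]],"rotation":[[0,0,0],[0,0,0],[0,0,0],[0,0,0],[0,0,0],[0,0,0]]}'|egrep 'time|pos|contact'; python3 gap.py
for i in 1 2 3; do python3 -m pendant '{"dp":[[0.002,0,0],[0.002,0,0],[0.002,0,0]],"rotation":[[0,0,0],[0,0,0],[0,0,0]]}'|egrep 'time|pos|contact'; python3 gap.py; done
```

```text
time: 19.32
tool_pos: [461.9, -28.7, 23.4]
contact_force: [-1.9, -5.0, 1.4]
jaw px [-9.625  1.375] 0.96 bar moved mm 26.7 cup px [-0.375  0.   ]
time: 19.75
tool_pos: [461.5, -27.0, 23.4]
contact_force: [-3.2, -7.0, 2.0]
jaw px [-9.875  1.5  ] 0.94 bar moved mm 27.4 cup px [-0.375  0.   ]
time: 20.18
tool_pos: [461.2, -25.2, 23.4]
contact_force: [-3.7, -8.7, 1.9]
jaw px [-10.125   1.625] 0.93 bar moved mm 28.1 cup px [-0.375  0.   ]
time: 20.6
tool_pos: [460.9, -23.6, 23.4]
contact_force: [-5.5, -9.9, 2.4]
jaw px [-10.375   1.625] 0.91 bar moved mm 28.8 cup px [-0.375  0.   ]
```

The trigger force has risen from about 7 to 11 N. That is roughly 8–9 N of clamping, and it matches about 2.8 mm of squash while the cup stays put. I'll hold and take one last look.

```bash
python3 -m pendant '{"dp":[[0,0,0],[0,0,0],[0,0,0],[0,0,0]],"rotation":[[0,0,0],[0,0,0],[0,0,0],[0,0,0]]}'|egrep 'time|pos|contact|force'; python3 gap.py
python3 - <<'E'
from h import *
t=cap('top');s=cap('scene')
b=cv2.resize(t['img'][145:205,230:325],None,fx=5,fy=5,interpolation=cv2.INTER_CUBIC)
d=cv2.resize(s['img'][165:225,210:305],None,fx=5,fy=5,interpolation=cv2.INTER_CUBIC)
cv2.imwrite('pics/p5.png',np.vstack([b,d])[:600])
E
```

```text
time: 21.15
tool_pos: [460.9, -23.6, 23.4]
contact_force: [-3.9, -10.3, 2.1]
finger_force: 5.1
jaw px [-10.375   1.625] 0.91 bar moved mm 28.8 cup px [-0.375  0.   ]
```

View pics/p5.png

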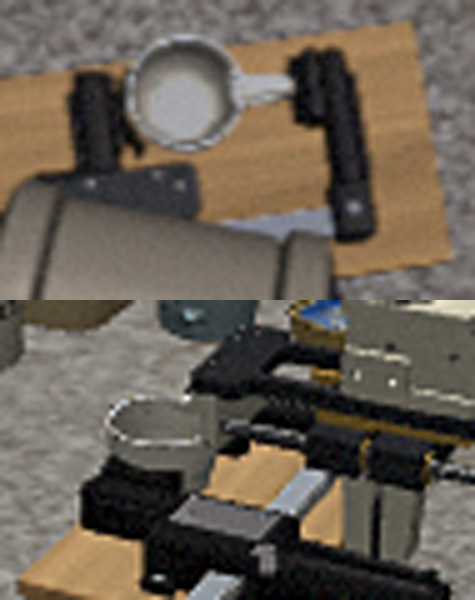

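The top view shows the handle tip at (292,87) pressed into the moving pad, and the bowl seated against the fixed jaw and upright. The trigger is still squeezed, so I'm handing in.

```bash
python3 -c "
from plant import workorder
print(workorder.close_job())"
```

```text
the job is handed in; nothing more can be done
None
```

The cup stands upright between the jaws with its handle pressed into the moving pad at an estimated 7–9 N, the trigger is still held squeezed, and the job is handed in; no verdict came back.

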